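# Tare the kitchen scale for the red mug

### The arm

A 6-joint arm with a two-finger parallel gripper is mounted at the origin on the work surface. World frame = base frame: x ahead of the robot, y to its left, z up, the work surface at z = 0. Lengths are in m, angles in rad, forces in N, time in s.
With the tool pointing down it reaches from about 0.225 to 0.875 m from the base axis. Payload 3.4 kg.
Tool frame: the origin (TCP) lies midway between the tips of the shut fingers; the grasp point (between the pads) lies 19 mm behind it (manip.grip_point_offset is the distance from the TCP to the grasp point, in m); z points along the fingers, y is the line along which they close (so a half turn about z gives the same grasp; the last joint's range is limited). The gripper opens to 85 mm and grips with 20 to 120 N. Pads are 22 mm wide; open, the fingers measure 114 mm over their backs; the gripper's body (76 mm by 85 mm) begins 54 mm behind the grasp point. The pads swing forward as they close: fully open they stand 13 mm farther back than shut.
Start: joints at [-1.395, 0.276, 1.505, -0, 1.361, -0.121], TCP at [0.168, -0.55, 0.231] pointing down, gripper open.
Joint ranges: [-2.89, 2.89], [-0.75, 2.08], [0.22, 2.7], [-1.18, 4.32], [0.11, 2.71], [-2.7, 2.7]. Speed limits (rad/s): [2.57, 2.57, 3.14, 3.14, 3.14, 3.14].

### API

Orientations are given as a unit quaternion [w, x, y, z].
In Python, from rig import manip gives the robot as it stands.
- The arm moves only by the shell command python3 -m handwheel 'ROWS' [FORCE]. ROWS is JSON, a list of rows, each an object with "translation": the shift along the tool's x, y, z in m, a list of three; "angular": the turn, a rotation vector about the tool's x, y, z in degrees, a list of three; "hand": the closure, from 0 (fully open) to 1 (shut). A call has 1 to 10 rows; each row shifts and turns the commanded pose from where the row before left it, along the tool's axes as they then stand; what a row does not reach is not made up. A row lasts 1/12 s, in which the tool goes at most 41.7 mm and 7.16 degrees, less where a joint would pass 70% of its speed; a pose out of reach is approached as far as the arm can. A call with a gripper value outside its range is refused whole. The fingers move at their own pace and stop on an object; FORCE is the grip in N (left out, the last holds). Time passes only in rows, so rows that do not move let the fingers close. It gives the time, the measured TCP pose, the force, the opening and the grip force at its end, in the units of the state.
- manip.get_state(): the state, without advancing time (a new reading comes with each control period).
- manip.get_image(name): name is "side" or "top"; returns the picture (384x512x3 uint8, red, green, blue); there is no depth.
- manip.camera_info(name): a dict with "camera_matrix" (3x3 intrinsics, pixels), "eye" and "orientation" of the camera in the world. Camera axes: x right, y down, z forward; pixel columns grow to the right and rows downward; lengths in m; the calibration is good to about 2 mm. A picture is of the moment at which its call begins. camera_info takes no time and is no camera call.
- manip.sign_off(): hands the job in; it is judged then, once.
The state is a dict: "clock": time; "qpos": joint angles; "qd": joint speeds; "effort": joint torques, N m; "position": TCP position; "ee_rot": TCP orientation; "contact_force": force on the tool from outside, world axes, zero at the start; "moment": the same for the moment, N m; "width": finger opening in m; "gripper_force": force on a finger pad.
Only numpy, scipy, OpenCV 4.12 (cv2) and the standard library are available. Lean on these libraries where they do the work, as an engineer would, in place of code of your own. Each camera call takes 0.05 s, during which the arm holds its last target. There are 200 camera calls.

### The job

Get the kitchen scale ready for weighing into the red mug. First, with the pan still empty, turn the black tare sleeve to 6 so that it rests in that click, then stand the red mug upright in the middle of the scale's round steel pan, setting it down gently. Leave everything else on the shelf where it is.

Things in the scene. Friction and masses are not known exactly. Their poses are not given: they have to be found in the camera images.
- scale: Blue enamel kitchen scale, fixed, 140 (its x) x 280 (its y) x 74 mm high; origin at the centre of its underside on the shelf, z up. The sprung pan is at y = +72 mm, the tare sleeve at y = -75 mm, standing on a white round dial plate.
- dial (a point): Centre of the white dial plate's top face (radius 60 mm, 78 mm above the shelf), axes as the scale's. 8 black ticks 24 degrees apart on its +x side; value n has n black dots beyond its tick (46 to 57 mm out). Value n lies at 84 - 24*(n-1) degrees from +x towards +y: 1 is nearly towards the pan, and values rise clockwise from above.
- sleeve (a joint): Angle of the tare sleeve in rad, growing clockwise seen from above: value n is (n-1)*0.4189, so value 1 reads 0, 6 reads 2.094 and 8 reads 2.932. The sleeve clicks into each value and springs back to the nearest one when let go (about 0.1 N m to turn past a click).
- sleeve_grip (a point): Point on the vertical axis of the tare sleeve, 30 mm above the dial plate (108 mm above the shelf); it turns with the sleeve. The sleeve is a black ribbed cylinder 56 mm in diameter, from 1 to 46 mm above the plate. An orange pointer at its foot (2 to 7 mm above the plate, out to 36 mm from the axis), continued by an orange line on its top, shows the value.
- pan_top (a point): Centre of the upper face of the pan: a flat steel disc 124 mm in diameter, 104 mm above the shelf when empty, on a spring that gives way straight down by up to 10 mm (a mug lowers it by a few mm).
- red_mug: Red plastic mug, loose, 85 mm high, 62 mm outer diameter at the rim, wall 4 mm, 80 to 170 g; origin at the centre of its underside, z towards the mouth, handle on its +y side. Grip it across its x axis.
- green_mug: Green plastic mug of the same shape and size; not to be moved. Origin at the centre of its underside.
- lunch_tin: Round steel lunch tin, 104 mm in diameter, 70 mm high, loose; not to be moved. Origin at the centre of its underside.
- pickle_jar: White ceramic pickle jar with a blue band and a brown lid, 84 mm in diameter, 120 mm high, loose; not to be moved. Origin at the centre of its underside.
- scoop: Wooden scoop, 220 mm long, lying on the shelf beyond the scale; not to be moved. Origin near its middle, handle towards its -x.
- tumbler: Steel tumbler, 68 mm in diameter, 100 mm high, beyond the scale; not to be moved. Origin at the centre of its underside.
Mind the look-alikes: they are no part of the job. Of the things like the red_mug, leave any that is yellow; of the rest the larger one is meant.

How it is judged:
On the way:
1. the tare sleeve is at 6 (within 0.08 rad) while the red mug is not on the pan, and the fingers have let go of the scale (value of joint sleeve between 2.0144 and 2.1744 rad and horizontal distance between red_mug and pan_top above 0.1 m and contact force between the fingers and scale below 0.1 N), for 0.2 s.
At the end, for the whole second after the job is handed in: The tare sleeve rests at 6 (within 0.08 rad of 2.094), and the red mug stands upright (within 0.1 rad), at rest, on the pan (underside within 6 mm of the pan's face), its centre within 20 mm of the pan's centre (value of joint sleeve between 2.0144 and 2.1744 rad and horizontal distance between red_mug and pan_top below 0.02 m and z of red_mug in the frame of pan_top between -0.006 and 0.006 m and angle between red_mug's own z axis and vertical below 0.1 rad and linear speed of red_mug below 0.02 m/s); the robot touches nothing.
It fails at once if the green mug, lunch tin, pickle jar, wooden scoop or steel tumbler is moved more than 30 mm (distance of any of green_mug, lunch_tin, pickle_jar, scoop, tumbler from where it was at the start of the episode above 0.03 m).
It fails at once if the red mug is slammed or pressed on the scale (more than 30 N) (contact force between red_mug and scale above 30 N).
It also fails if it takes over 64 s, if anything falls off the work surface, if the arm or the gripper's body presses on something with over 40 N, if the wrist force passes 120 N, or if a joint passes its speed limit or range.

## Working session

There is one attempt and no reset: what is moved stays moved. The work goes in short steps, Python scripts to look and compute and a shell command to move; the robot and the scene stay as the last step left them, time stands still between calls to the robot, and variables do not carry over. Pictures are saved under pics/ and viewed, at most 10 in all, crops included, and the job is handed in when it is done.

```bash
mkdir -p pics; ls
python3 - <<'E'
from rig import manip
import cv2
for n in("top","side"):
    cv2.imwrite(f"pics/{n}0.png",manip.get_image(n)[:,:,::-1]); print(manip.camera_info(n))
print(manip.get_state(), manip.grip_point_offset)
E
```

```text
pics
{'camera_matrix': array([[387.96706231,   0.        , 258.35014304],
       [  0.        , 387.96706231, 193.3959375 ],
       [  0.        ,   0.        ,   1.        ]]), 'eye': array([ 0.47810473, -0.03133673,  1.3228341 ]), 'orientation': array([-0.02926888,  0.71058362, -0.70267559,  0.02147699])}
{'camera_matrix': array([[455.80444654,   0.        , 255.84072552],
       [  0.        , 455.80444654, 192.55249781],
       [  0.        ,   0.        ,   1.        ]]), 'eye': array([0.30251468, 1.09496914, 1.10264601]), 'orientation': array([ 0.04344845, -0.09274321,  0.90546584, -0.41187684])}
{'clock': 0.1, 'qpos': array([-1.39502648e+00,  2.76572200e-01,  1.50599973e+00, -4.22844146e-05,
        1.36069071e+00, -1.20985860e-01]), 'qd': array([ 0.00039935, -0.00219551, -0.00339434,  0.00053807, -0.00031759,
       -0.00079196]), 'effort': array([ 1.55795624e-03, -4.17699659e+01, -2.46405870e+01, -2.02393412e-04,
        5.86210968e-03, -5.06218768e-06]), 'position': array([ 0.16804788, -0.5494128 ,  0.23050585]), 'ee_rot': array([-8.34115894e-04,  9.89011188e-01,  1.47838329e-01, -4.35351472e-05]), 'contact_force': array([-0.47668703,  0.68080183, -0.8913529 ]), 'moment': array([-0.02964373, -0.01251106,  0.00722708]), 'gripper_force': 0.0, 'width': 0.08535028554515303} 0.0187
```

View pics/top0.png

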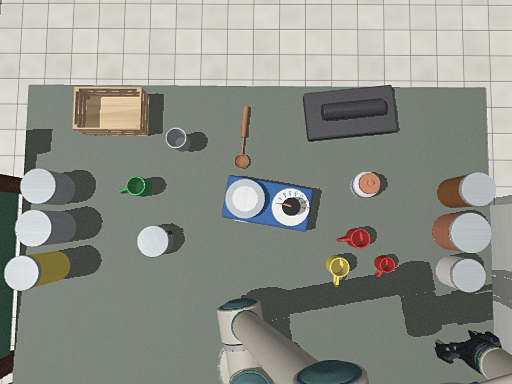

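View pics/side0.png

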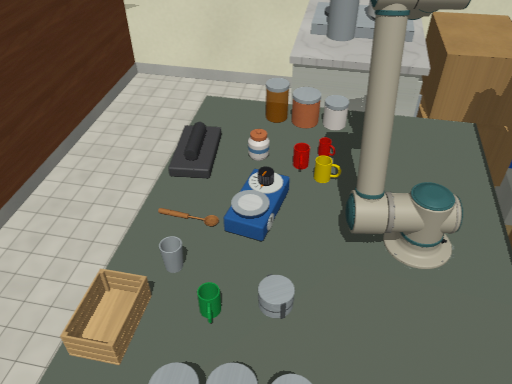

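The top view shows the scale at (268,203), with its pan at (245,198) and dial at (292,206). There are three similar mugs: red (358,238), smaller red (385,265) and yellow (339,268). Yellow is excluded, so the larger red one at (358,238) should be meant. I'll measure it and check in a crop.

```bash
cat > h.py <<'E'
from rig import manip
import cv2, numpy as np
from scipy.spatial.transform import Rotation as R
def cast(n,uv,z):
    c=manip.camera_info(n); K=c["camera_matrix"]; q=c["orientation"]
    r=R.from_quat(np.roll(q,-1)).as_matrix()
    uv=np.atleast_2d(np.array(uv,float))
    d=np.c_[uv,np.ones(len(uv))]@np.linalg.inv(K).T@r.T
    return c["eye"]+d*((z-c["eye"][2])/d[:,2])[:,None]
def blobs(m,amin=20):
    n,l,s,c=cv2.connectedComponentsWithStats(m.astype(np.uint8))
    return [(s[i],c[i],l==i) for i in range(1,n) if s[i][4]>=amin]
def hsv(im): return cv2.cvtColor(im,cv2.COLOR_RGB2HSV)
E
python3 - <<'E'
from h import *
im=manip.get_image("top"); h=hsv(im).astype(int); H,S,V=h[...,0],h[...,1],h[...,2]
red=((H<6)|(H>174))&(S>170)&(V>60)
for s,c,m in blobs(red):
    print("red",s,c)
    ys,xs=np.nonzero(m)
    p=cast("top",np.c_[xs,ys],0.085); print(" extent", p.min(0),p.max(0))
blue=(H>100)&(H<125)&(S>150)&(V>60)
for s,c,m in blobs(blue,300):
    cn=max(cv2.findContours(m.astype(np.uint8),0,1)[0],key=cv2.contourArea)
    r=cv2.minAreaRect(cn); P=cast("top",cv2.boxPoints(r),0.074); print("blue",r,P,P.mean(0))
    for i in range(2): d=P[i+1]-P[i]; print(np.linalg.norm(d),np.degrees(np.arctan2(d[1],d[0])))
org=(H>5)&(H<20)&(S>150)&(V>120)
for s,c,m in blobs(org,3):
    if 270<c[0]<310 and 185<c[1]<230: print("or",s,c,cast("top",c,0.124))
for nm,(x,y,w,hh) in {"a":(215,170,100,66),"b":(320,220,80,66)}.items():
    cr=cv2.resize(im[y:y+hh,x:x+w],None,fx=6,fy=6,interpolation=cv2.INTER_CUBIC)[:,:,::-1]
    globals()[nm]=cr
cv2.imwrite("pics/crop1.png",cv2.resize(np.vstack([cv2.copyMakeBorder(b,0,0,0,120,0),a])[:, :],None,fx=.75,fy=.75))
E
```

```text
red [337 229  33  19 325] [356.50153846 237.90769231]
 extent [ 0.40064133 -0.368902    0.085     ] [ 0.45743435 -0.26779441  0.085     ]
red [374 256  21  22 246] [383.31707317 264.64634146]
 extent [ 0.3078789  -0.44655647  0.085     ] [ 0.37348155 -0.38385152  0.085     ]
blue ((267.1715087890625, 202.5788116455078), (85.43988800048828, 42.434085845947266), 10.060689926147461) [[ 0.49361539  0.10097909  0.074     ]
 [ 0.62909204  0.07941586  0.074     ]
 [ 0.58345567 -0.19294955  0.074     ]
 [ 0.44900262 -0.16945609  0.074     ]] [ 0.53879143 -0.04550267  0.074     ]
0.13718198268176615 -9.043656710609502
0.2761622632999575 -99.51187520284265
or [285 204   2   2   3] [285.66666667 204.33333333] [[ 0.53126945 -0.10240769  0.124     ]]
or [289 205   2   2   3] [289.33333333 205.66666667] [[ 0.52727485 -0.11375074  0.124     ]]
```

View pics/crop1.png

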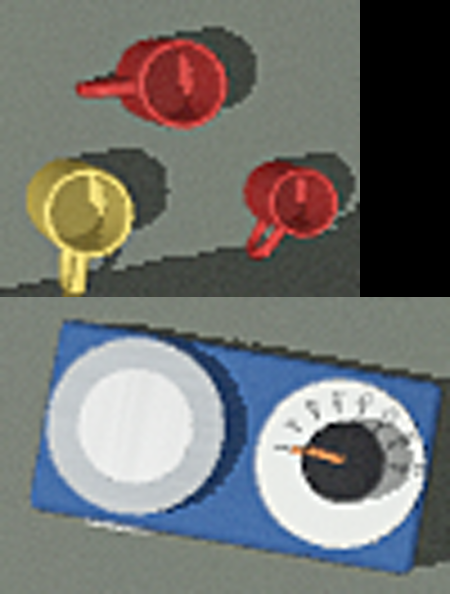

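The crop shows the upper red mug, rim centre ≈ (360,239), is clearly bigger than the lower red one at (387,265). It's the one meant, and its handle points left (+y). The sleeve's pointer is at value 1, so it needs 120° clockwise.

Run:
```python
from h import *
im=manip.get_image("top"); h=hsv(im).astype(int); H,S,V=h[...,0],h[...,1],h[...,2]
w=(S<45)&(V>150)
for s,c,m in blobs(w,150):
    if 215<c[0]<320 and 170<c[1]<240:
        cn=max(cv2.findContours(m.astype(np.uint8),0,1)[0],key=cv2.contourArea)
        hu=cv2.convexHull(cn); e=cv2.fitEllipse(hu); print("white",s,e,cast("top",e[0],.078),cast("top",e[0],.104))
print("rim",cast("top",[360.4,238.7],.085),"handle tip",cast("top",[337.3,239.5],.045))
s=manip.get_image("side"); h=hsv(s).astype(int)
red=((h[...,0]<6)|(h[...,0]>174))&(h[...,1]>150)&(h[...,2]>50)
for st,c,m in blobs(red): print(st,c,cast("side",c,.043))
```

```text
white [ 226  179   39   39 1204] ((244.65542602539062, 198.1960906982422), (38.657981872558594, 39.2352180480957), 69.08183288574219) [[0.55159019 0.02676369 0.078     ]] [[0.55005535 0.02555019 0.104     ]]
white [272 188  38  38 778] ((290.1483154296875, 206.62359619140625), (37.18110656738281, 37.6460075378418), 117.65277862548828) [[ 0.52612137 -0.1195419   0.078     ]] [[ 0.52511848 -0.11769962  0.104     ]]
rim [[ 0.42684326 -0.34167455  0.085     ]] handle tip [[ 0.42168102 -0.27641831  0.045     ]]
[318 137  17  19 242] [325.49173554 146.61983471] [[ 0.3367745  -0.42493258  0.043     ]]
[293 143  17  27 385] [300.84675325 155.52207792] [[ 0.4254734 -0.345753   0.043    ]]
```

```bash
python3 -m handwheel '[{"translation":[0.029,-0.019,0],"angular":[0,0,0],"hand":0},{"translation":[0.029,-0.019,0],"angular":[0,0,0],"hand":0},{"translation":[0.029,-0.019,0],"angular":[0,0,0],"hand":0},{"translation":[0.029,-0.019,0],"angular":[0,0,0],"hand":0},{"translation":[0.029,-0.019,0],"angular":[0,0,0],"hand":0},{"translation":[0.029,-0.019,0],"angular":[0,0,0],"hand":0},{"translation":[0.029,-0.019,0],"angular":[0,0,0],"hand":0},{"translation":[0.029,-0.019,0],"angular":[0,0,0],"hand":0},{"translation":[0.029,-0.019,0],"angular":[0,0,0],"hand":0},{"translation":[0.029,-0.019,0],"angular":[0,0,0],"hand":0}]' 40
python3 -m handwheel '[{"translation":[0.029,-0.019,0],"angular":[0,0,0],"hand":0},{"translation":[0.029,-0.019,0],"angular":[0,0,0],"hand":0},{"translation":[0.029,-0.019,0],"angular":[0,0,0],"hand":0},{"translation":[0.029,-0.019,0],"angular":[0,0,0],"hand":0},{"translation":[0.029,-0.019,0],"angular":[0,0,0],"hand":0},{"translation":[0.033,-0.021,0],"angular":[0,0,0],"hand":0},{"translation":[0,0,0],"angular":[0,0,-7],"hand":0},{"translation":[0,0,0],"angular":[0,0,-7],"hand":0},{"translation":[0,0,0],"angular":[0,0,-7],"hand":0},{"translation":[0,0,0],"angular":[0,0,-7],"hand":0}]'
python3 -m handwheel '[{"translation":[0,0,0],"angular":[0,0,-7],"hand":0},{"translation":[0,0,0],"angular":[0,0,-7],"hand":0},{"translation":[0,0,0],"angular":[0,0,-7],"hand":0},{"translation":[0,0,0],"angular":[0,0,-7],"hand":0},{"translation":[0,0,0],"angular":[0,0,-7],"hand":0},{"translation":[0,0,0],"angular":[0,0,-7],"hand":0},{"translation":[0,0,0],"angular":[0,0,-7],"hand":0},{"translation":[0,0,0],"angular":[0,0,-7],"hand":0},{"translation":[0,0,0],"angular":[0,0,-7],"hand":0},{"translation":[0,0,0],"angular":[0,0,-7],"hand":0}]'
python3 - <<'E'
from h import *
s=manip.get_state(); print(s["qpos"]); r=R.from_quat(np.roll(s["ee_rot"],-1)).as_matrix()
print(s["position"],r.T@(np.array([.526,-.1195,.089])-s["position"]))
E
```

```text
clock: 1.08
position: [0.3907, -0.2819, 0.2314]
ee_rot: [0.0, 0.989, 0.148, 0.0]
contact_force: [1.0, -0.1, 0.4]
width: 0.0854
gripper_force: 0.0
clock: 1.92
position: [0.5263, -0.1198, 0.231]
ee_rot: [-0.0, 0.922, 0.386, -0.0]
contact_force: [-0.0, -0.1, -0.3]
width: 0.0852
gripper_force: 0.0
clock: 2.75
position: [0.5261, -0.1204, 0.2312]
ee_rot: [-0.0, 0.535, 0.845, -0.0]
contact_force: [-1.0, -0.7, -0.5]
width: 0.0855
gripper_force: 0.0
[-3.53824678e-01  2.22945084e-01  1.57894218e+00 -7.12972824e-05
  1.33993258e+00 -7.96238455e-01]
[ 0.52610068 -0.12036927  0.23117229] [0.00081249 0.00031083 0.14217232]
```

```bash
python3 -m handwheel '[{"translation":[0.001,0,0.03],"angular":[0,0,0],"hand":0},{"translation":[0,0,0.03],"angular":[0,0,0],"hand":0},{"translation":[0,0,0.03],"angular":[0,0,0],"hand":0},{"translation":[0,0,0.025],"angular":[0,0,0],"hand":0},{"translation":[0,0,0.017],"angular":[0,0,0],"hand":0},{"translation":[0,0,0.01],"angular":[0,0,0],"hand":0},{"translation":[0,0,0],"angular":[0,0,0],"hand":0},{"translation":[0,0,0],"angular":[0,0,0],"hand":0}]'
python3 -m handwheel '[{"translation":[0,0,0],"angular":[0,0,0],"hand":0.6},{"translation":[0,0,0],"angular":[0,0,0],"hand":0.6},{"translation":[0,0,0],"angular":[0,0,0],"hand":0.6},{"translation":[0,0,0],"angular":[0,0,0],"hand":0.6},{"translation":[0,0,0],"angular":[0,0,0],"hand":0.6},{"translation":[0,0,0],"angular":[0,0,0],"hand":0.6}]' 40
```

```text
clock: 3.42
position: [0.526, -0.1196, 0.0894]
ee_rot: [-0.0, 0.537, 0.843, -0.0]
contact_force: [0.4, -0.4, 1.1]
width: 0.0856
gripper_force: 0.0
clock: 3.92
position: [0.5257, -0.1203, 0.091]
ee_rot: [0.001, 0.537, 0.844, -0.001]
contact_force: [-2.5, -2.1, 5.9]
width: 0.0547
gripper_force: 42.0
```

```bash
python3 -m handwheel '[{"translation":[0,0,0],"angular":[0,0,6],"hand":0.6},{"translation":[0,0,0],"angular":[0,0,6],"hand":0.6},{"translation":[0,0,0],"angular":[0,0,6],"hand":0.6},{"translation":[0,0,0],"angular":[0,0,6],"hand":0.6},{"translation":[0,0,0],"angular":[0,0,6],"hand":0.6},{"translation":[0,0,0],"angular":[0,0,6],"hand":0.6},{"translation":[0,0,0],"angular":[0,0,6],"hand":0.6},{"translation":[0,0,0],"angular":[0,0,6],"hand":0.6},{"translation":[0,0,0],"angular":[0,0,6],"hand":0.6},{"translation":[0,0,0],"angular":[0,0,6],"hand":0.6}]'
python3 -m handwheel '[{"translation":[0,0,0],"angular":[0,0,6],"hand":0.6},{"translation":[0,0,0],"angular":[0,0,6],"hand":0.6},{"translation":[0,0,0],"angular":[0,0,6],"hand":0.6},{"translation":[0,0,0],"angular":[0,0,6],"hand":0.6},{"translation":[0,0,0],"angular":[0,0,6],"hand":0.6},{"translation":[0,0,0],"angular":[0,0,6],"hand":0.6},{"translation":[0,0,0],"angular":[0,0,6],"hand":0.6},{"translation":[0,0,0],"angular":[0,0,6],"hand":0.6},{"translation":[0,0,0],"angular":[0,0,6],"hand":0.6},{"translation":[0,0,0],"angular":[0,0,6],"hand":0.6}]'
python3 -m handwheel '[{"translation":[0,0,0],"angular":[0,0,0],"hand":0.6},{"translation":[0,0,0],"angular":[0,0,0],"hand":0.6},{"translation":[0,0,0],"angular":[0,0,0],"hand":0},{"translation":[0,0,0],"angular":[0,0,0],"hand":0},{"translation":[0,0,0],"angular":[0,0,0],"hand":0},{"translation":[0,0,0],"angular":[0,0,0],"hand":0},{"translation":[0,0,0],"angular":[0,0,0],"hand":0},{"translation":[0,0,-0.03],"angular":[0,0,0],"hand":0},{"translation":[0,0,-0.035],"angular":[0,0,0],"hand":0},{"translation":[0,0,-0.035],"angular":[0,0,0],"hand":0}]'
python3 - <<'E'
from h import *
s=manip.get_state(); print(s["qpos"],s["position"]); r=R.from_quat(np.roll(s["ee_rot"],-1)).as_matrix()
print(r[:,:2].T, "to mug", r.T@(np.array([.427,-.341,.2])-s["position"]))
E
```

```text
clock: 4.75
position: [0.5238, -0.1202, 0.091]
ee_rot: [0.0, 0.888, 0.46, -0.002]
contact_force: [-6.6, -2.1, 8.9]
width: 0.0548
gripper_force: 42.5
clock: 5.58
position: [0.5229, -0.1185, 0.091]
ee_rot: [-0.001, 0.999, -0.046, -0.002]
contact_force: [-7.5, 3.1, 11.5]
width: 0.0554
gripper_force: 42.7
clock: 6.42
position: [0.5252, -0.1193, 0.1896]
ee_rot: [-0.0, 0.999, -0.044, -0.001]
contact_force: [0.4, 0.9, 1.1]
width: 0.0856
gripper_force: 0.0
[-3.52550608e-01  2.50056288e-01  1.64870324e+00 -6.08807392e-05
  1.24530988e+00  1.30551732e+00] [ 0.52522653 -0.11931644  0.18959298]
[[ 9.96193134e-01 -8.71404323e-02 -2.40522840e-03]
 [-8.71420917e-02 -9.96195715e-01 -5.93732545e-04]] to mug [-0.07856003  0.2293937  -0.0103543 ]
```

```bash
python3 -m handwheel '[{"translation":[-0.011,0.032,0],"angular":[0,0,0],"hand":0},{"translation":[-0.011,0.033,0],"angular":[0,0,0],"hand":0},{"translation":[-0.011,0.033,0],"angular":[0,0,0],"hand":0},{"translation":[-0.011,0.033,0],"angular":[0,0,0],"hand":0},{"translation":[-0.011,0.033,0],"angular":[0,0,0],"hand":0},{"translation":[-0.011,0.033,0],"angular":[0,0,0],"hand":0},{"translation":[-0.012,0.032,0],"angular":[0,0,0],"hand":0},{"translation":[0,0,0],"angular":[0,0,-7],"hand":0},{"translation":[0,0,0],"angular":[0,0,-7],"hand":0},{"translation":[0,0,0],"angular":[0,0,-7],"hand":0}]'
python3 -m handwheel '[{"translation":[0,0,0],"angular":[0,0,-7],"hand":0},{"translation":[0,0,0],"angular":[0,0,-7],"hand":0},{"translation":[0,0,0],"angular":[0,0,-7],"hand":0},{"translation":[0,0,0],"angular":[0,0,-7],"hand":0},{"translation":[0,0,0],"angular":[0,0,-7],"hand":0},{"translation":[0,0,0],"angular":[0,0,-7],"hand":0},{"translation":[0,0,0],"angular":[0,0,-7],"hand":0},{"translation":[0,0,0],"angular":[0,0,-7],"hand":0},{"translation":[0,0,0],"angular":[0,0,-7],"hand":0},{"translation":[0,0,0],"angular":[0,0,-7],"hand":0}]'
python3 -m handwheel '[{"translation":[0,0,0],"angular":[0,0,-7],"hand":0},{"translation":[0,0,0],"angular":[0,0,0],"hand":0}]'
python3 - <<'E'
from h import *
s=manip.get_state(); r=R.from_quat(np.roll(s["ee_rot"],-1)).as_matrix()
print(r[:,:2].T, "to mug", r.T@(np.array([.427,-.341,.036])-s["position"]))
im=manip.get_image("top"); sd=manip.get_image("side")
cv2.imwrite("pics/c2.png",np.hstack([cv2.resize(im[185:232,265:320],(440,376),interpolation=3),cv2.resize(sd[160:205,235:290],(352,288),interpolation=3)[np.r_[0:288,[287]*88]]])[:,:,::-1])
E
```

```text
clock: 7.25
position: [0.4277, -0.3418, 0.189]
ee_rot: [-0.0, 0.99, 0.141, -0.0]
contact_force: [-0.3, -0.1, -0.7]
width: 0.0855
gripper_force: 0.0
clock: 8.08
position: [0.4282, -0.3409, 0.1891]
ee_rot: [-0.0, 0.729, 0.684, 0.0]
contact_force: [0.2, -0.2, -0.1]
width: 0.0856
gripper_force: 0.0
clock: 8.25
position: [0.4282, -0.3409, 0.1891]
ee_rot: [-0.0, 0.688, 0.726, -0.0]
contact_force: [-0.2, 0.0, -0.9]
width: 0.0851
gripper_force: 0.0
[[-5.43385966e-02  9.98522567e-01  2.17319337e-05]
 [ 9.98522564e-01  5.43385982e-02 -8.02993091e-05]] to mug [-1.05774858e-05 -1.20908287e-03  1.53130357e-01]
```

View pics/c2.png

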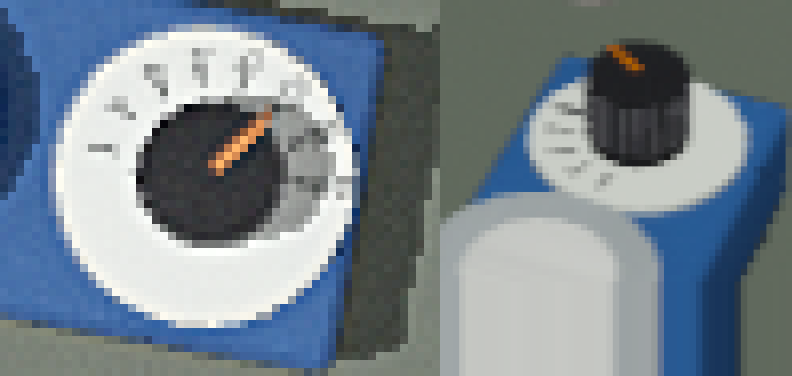

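The crop shows the orange line running from (218,170) to (270,112). It points at the sixth tick, about -42° against the -45° expected, so the tare is at 6. Next I'll grasp the mug.

```bash
python3 -m handwheel '[{"translation":[0,-0.001,0.03],"angular":[0,0,0],"hand":0},{"translation":[0,0,0.03],"angular":[0,0,0],"hand":0},{"translation":[0,0,0.03],"angular":[0,0,0],"hand":0},{"translation":[0,0,0.03],"angular":[0,0,0],"hand":0},{"translation":[0,0,0.02],"angular":[0,0,0],"hand":0},{"translation":[0,0,0.013],"angular":[0,0,0],"hand":0},{"translation":[0,0,0],"angular":[0,0,0],"hand":0},{"translation":[0,0,0],"angular":[0,0,0],"hand":0}]'
python3 -m handwheel '[{"translation":[0,0,0],"angular":[0,0,0],"hand":0.6},{"translation":[0,0,0],"angular":[0,0,0],"hand":0.6},{"translation":[0,0,0],"angular":[0,0,0],"hand":0.6},{"translation":[0,0,0],"angular":[0,0,0],"hand":0.6},{"translation":[0,0,0],"angular":[0,0,0],"hand":0.6},{"translation":[0,0,0],"angular":[0,0,0],"hand":0.6}]' 25
```

```text
clock: 9.02
position: [0.427, -0.3407, 0.0358]
ee_rot: [-0.001, 0.689, 0.725, -0.0]
contact_force: [0.0, -0.2, 0.6]
width: 0.0855
gripper_force: 0.0
clock: 9.52
position: [0.4278, -0.3417, 0.0378]
ee_rot: [0.001, 0.688, 0.725, -0.0]
contact_force: [-1.7, -0.9, 6.7]
width: 0.0603
gripper_force: 28.0
```

```bash
python3 -m handwheel '[{"translation":[0,0,-0.01],"angular":[0,0,0],"hand":0.6},{"translation":[0,0,-0.02],"angular":[0,0,0],"hand":0.6},{"translation":[0,0,-0.03],"angular":[0,0,0],"hand":0.6},{"translation":[0,0,-0.03],"angular":[0,0,0],"hand":0.6},{"translation":[0,0,-0.03],"angular":[0,0,0],"hand":0.6},{"translation":[0,0,-0.03],"angular":[0,0,0],"hand":0.6},{"translation":[0,0,-0.03],"angular":[0,0,0],"hand":0.6},{"translation":[0,0,-0.015],"angular":[0,0,0],"hand":0.6}]'
python3 -m handwheel '[{"translation":[0.015,0.006,0],"angular":[0,0,0],"hand":0.6},{"translation":[0.03,0.012,0],"angular":[0,0,0],"hand":0.6},{"translation":[0.03,0.012,0],"angular":[0,0,0],"hand":0.6},{"translation":[0.03,0.012,0],"angular":[0,0,0],"hand":0.6},{"translation":[0.03,0.012,0],"angular":[0,0,0],"hand":0.6},{"translation":[0.03,0.012,0],"angular":[0,0,0],"hand":0.6},{"translation":[0.03,0.012,0],"angular":[0,0,0],"hand":0.6},{"translation":[0.03,0.012,0],"angular":[0,0,0],"hand":0.6},{"translation":[0.03,0.012,0],"angular":[0,0,0],"hand":0.6},{"translation":[0.03,0.012,0],"angular":[0,0,0],"hand":0.6}]'
python3 -m handwheel '[{"translation":[0.03,0.012,0],"angular":[0,0,0],"hand":0.6},{"translation":[0.03,0.012,0],"angular":[0,0,0],"hand":0.6},{"translation":[0.015,0.006,0],"angular":[0,0,0],"hand":0.6},{"translation":[0,0,0],"angular":[0,0,0],"hand":0.6},{"translation":[0,0,0],"angular":[0,0,0],"hand":0.6}]'
python3 - <<'E'
from h import *
s=manip.get_state(); r=R.from_quat(np.roll(s["ee_rot"],-1)).as_matrix()
print("to pan", r.T@(np.array([.550,.0256,.140])-s["position"]),r[:,2])
sd=manip.get_image("side")
cv2.imwrite("pics/c3.png",cv2.resize(sd[100:250,180:340],None,fx=3,fy=3,interpolation=3)[:,:,::-1])
E
```

```text
clock: 10.18
position: [0.4281, -0.3416, 0.2359]
ee_rot: [0.003, 0.688, 0.725, -0.0]
contact_force: [-0.6, -0.8, -1.1]
width: 0.0603
gripper_force: 28.0
clock: 11.02
position: [0.5258, -0.0485, 0.2318]
ee_rot: [0.0, 0.688, 0.725, 0.0]
contact_force: [0.3, -0.2, -2.3]
width: 0.0609
gripper_force: 27.9
clock: 11.43
position: [0.5517, 0.0269, 0.2314]
ee_rot: [0.0, 0.688, 0.726, -0.0]
contact_force: [-0.4, -0.3, -2.6]
width: 0.0609
gripper_force: 27.9
to pan [-0.00110661 -0.00168217  0.09139367] [-6.21425303e-04 -6.74836310e-04 -9.99999579e-01]
```

View pics/c3.png

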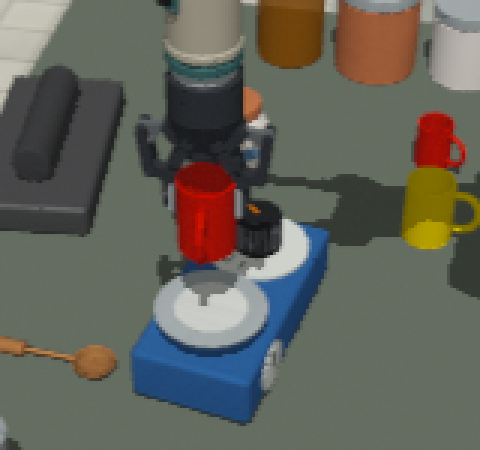

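The side crop shows the mug upright in the fingers, rim at (206,175), above the pan at (211,308). Now I'll lower it gently.

```bash
python3 -m handwheel '[{"translation":[-0.001,-0.002,0.015],"angular":[0,0,0],"hand":0.6},{"translation":[0,0,0.02],"angular":[0,0,0],"hand":0.6},{"translation":[0,0,0.02],"angular":[0,0,0],"hand":0.6},{"translation":[0,0,0.015],"angular":[0,0,0],"hand":0.6},{"translation":[0,0,0.008],"angular":[0,0,0],"hand":0.6},{"translation":[0,0,0.004],"angular":[0,0,0],"hand":0.6},{"translation":[0,0,0.002],"angular":[0,0,0],"hand":0.6},{"translation":[0,0,0.002],"angular":[0,0,0],"hand":0.6},{"translation":[0,0,0.002],"angular":[0,0,0],"hand":0.6},{"translation":[0,0,0],"angular":[0,0,0],"hand":0.6}]'
python3 -m handwheel '[{"translation":[0,0,0.001],"angular":[0,0,0],"hand":0.6},{"translation":[0,0,0.001],"angular":[0,0,0],"hand":0.6},{"translation":[0,0,0.001],"angular":[0,0,0],"hand":0.6},{"translation":[0,0,0.001],"angular":[0,0,0],"hand":0.6},{"translation":[0,0,0],"angular":[0,0,0],"hand":0.6},{"translation":[0,0,0],"angular":[0,0,0],"hand":0.6}]'
```

```text
clock: 12.32
position: [0.5504, 0.0249, 0.1437]
ee_rot: [0.0, 0.688, 0.725, 0.0]
contact_force: [0.5, -0.5, -0.5]
width: 0.0603
gripper_force: 27.9
clock: 12.82
position: [0.5505, 0.0251, 0.1395]
ee_rot: [0.0, 0.688, 0.725, 0.0]
contact_force: [0.4, -0.7, 0.1]
width: 0.0607
gripper_force: 28.0
```

```bash
python3 -m handwheel '[{"translation":[0,0,0.001],"angular":[0,0,0],"hand":0.6},{"translation":[0,0,0],"angular":[0,0,0],"hand":0.6},{"translation":[0,0,0],"angular":[0,0,0],"hand":0},{"translation":[0,0,0],"angular":[0,0,0],"hand":0},{"translation":[0,0,0],"angular":[0,0,0],"hand":0},{"translation":[0,0,0],"angular":[0,0,0],"hand":0},{"translation":[0,0,0],"angular":[0,0,0],"hand":0},{"translation":[0,0,0],"angular":[0,0,0],"hand":0}]'
python3 -m handwheel '[{"translation":[0,0,-0.015],"angular":[0,0,0],"hand":0},{"translation":[0,0,-0.03],"angular":[0,0,0],"hand":0},{"translation":[0,0,-0.03],"angular":[0,0,0],"hand":0},{"translation":[0,0,-0.03],"angular":[0,0,0],"hand":0},{"translation":[-0.03,0,-0.02],"angular":[0,0,0],"hand":0},{"translation":[-0.04,0,0],"angular":[0,0,0],"hand":0},{"translation":[-0.04,0,0],"angular":[0,0,0],"hand":0},{"translation":[-0.04,0,0],"angular":[0,0,0],"hand":0},{"translation":[-0.04,0,0],"angular":[0,0,0],"hand":0},{"translation":[-0.04,0,0],"angular":[0,0,0],"hand":0}]'
python3 -m handwheel '[{"translation":[-0.04,0,0],"angular":[0,0,0],"hand":0},{"translation":[-0.04,0,0],"angular":[0,0,0],"hand":0},{"translation":[0,0,0],"angular":[0,0,0],"hand":0},{"translation":[0,0,0],"angular":[0,0,0],"hand":0}]'
python3 - <<'E'
from h import *
im=manip.get_image("top"); sd=manip.get_image("side")
h=hsv(im).astype(int); H,S,V=h[...,0],h[...,1],h[...,2]
for s,c,m in blobs(((H<6)|(H>174))&(S>170)&(V>60)):
    ys,xs=np.nonzero(m); p=cast("top",np.c_[xs,ys],.187); print(c,p.min(0),p.max(0))
og=((H>5)&(H<20)&(S>110)&(V>120)); og[:185]=0; og[232:]=0; og[:,:270]=0; og[:,310:]=0
ys,xs=np.nonzero(og); p=cast("top",np.c_[xs,ys],.124)[:,:2]; v=cv2.fitLine(p.astype(np.float32),2,0,.01,.01).ravel(); print(len(p),np.degrees(np.arctan2(v[1],v[0])))
cv2.imwrite("pics/c4.png",np.hstack([cv2.resize(im[165:240,210:325],(460,300),interpolation=3),cv2.resize(sd[130:240,205:310],(315,330),interpolation=3)[:300]])[:,:,::-1])
E
```

```text
clock: 13.48
position: [0.5501, 0.025, 0.1383]
ee_rot: [-0.0, 0.688, 0.725, -0.0]
contact_force: [0.8, -0.3, 0.0]
width: 0.0852
gripper_force: 0.0
clock: 14.32
position: [0.5619, -0.2064, 0.2635]
ee_rot: [0.0, 0.688, 0.725, 0.0]
contact_force: [1.1, 0.1, -0.3]
width: 0.0858
gripper_force: 0.0
clock: 14.65
position: [0.566, -0.2868, 0.2624]
ee_rot: [-0.001, 0.69, 0.724, -0.0]
contact_force: [0.3, -0.1, -0.1]
width: 0.0854
gripper_force: 0.0
[240.88655462 196.        ] [ 5.22169604e-01 -1.78587395e-05  1.87000000e-01] [0.58102438 0.08822126 0.187     ]
19 -44.48616
```

View pics/c4.png

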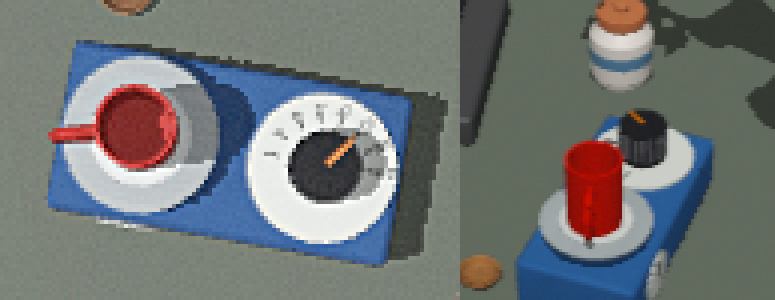

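The crop shows the mug upright in the middle of the pan, rim at (137,126), about 4 mm off centre. The pointer is at -44.5°, where 6 lies at -45.4°, and the gripper is clear.

```bash
python3 -c "from rig import manip; print(manip.sign_off())"
```

```text
the job is handed in; nothing more can be done
None
```

I handed the job in at about 15 s of the allowed 64 s: the tare sleeve rests at 6, and the red mug stands upright about 4 mm off the pan's centre, set down gently; the verdict was not shown to me.

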